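# Seat a long bone in the bench stand and clamp it

## Robot

A 6-joint arm with a two-finger parallel gripper is mounted at the origin on the work surface. World frame = base frame: x ahead of the robot, y to its left, z up, the work surface at z = 0. Lengths are in m, angles in rad, forces in N, time in s.
With the tool pointing down it reaches from about 0.3 to 0.775 m from the base axis. Payload 14.6 kg.
Tool frame: the origin (TCP) lies midway between the tips of the shut fingers; the grasp point (between the pads) lies 19 mm behind it (ctrl.grip_depth is the z of the grasp point in the tool frame, in m); z points along the fingers, y is the line along which they close (so a half turn about z gives the same grasp; the last joint's range is limited). The gripper opens to 94 mm and grips with 3 to 60 N. Pads are 16 mm wide; open, the fingers measure 119 mm over their backs; the gripper's body (75 mm by 177 mm) begins 78 mm behind the grasp point.
Start: joints at [-1.274, 0.3, 1.521, -0, 1.321, -0.067], TCP at [0.196, -0.514, 0.205] pointing down, gripper open.
Joint ranges: [-3.03, 3.03], [-0.79, 2.21], [0.23, 2.52], [-1.04, 4.18], [0, 3.07], [-2.55, 2.55]. Speed limits (rad/s): [2.22, 2.22, 2.57, 3.14, 3.14, 3.14].

## Interface

Orientations are given as [roll, pitch, yaw] about the fixed x, y, z axes, in that order (R = Rz(yaw) Ry(pitch) Rx(roll)).
In Python, from station import ctrl gives the robot as it stands. The module is installed in compiled form; this text tells all that it offers.
- The arm moves only by the tool carry_out, never from a script. Its argument "commands" is a list of rows, each a list of 3 entries, a list of its own where there are three numbers: the closure, from 0 (fully open) to 1 (shut), then the shift along the tool's x, y, z in mm, then the turn, a rotation vector about the tool's x, y, z in rad. In form: [[gripper, [tx, ty, tz], [wx, wy, wz]], ...]. A call has 1 to 10 rows; each row shifts and turns the commanded pose from where the row before left it, along the tool's axes as they then stand; what a row does not reach is not made up. A row lasts 1/8 s, in which the tool goes at most 62.5 mm and 10.7 degrees, less where a joint would pass 70% of its speed; a pose out of reach is approached as far as the arm can. A call with a gripper value outside its range is refused whole. The fingers move at their own pace and stop on an object; "squeeze" is the grip in N (left out, the last holds). Time passes only in rows, so rows that do not move let the fingers close. It gives the time, the measured TCP pose, the force, the opening and the grip force at its end, in the units of the state.
- ctrl.get_obs(): the state, without advancing time (a new reading comes with each control period).
- ctrl.camera(name): name is "side" or "top" or "wrist"; returns a dict with "img" (400x640x3 uint8, blue, green, red), "camera_matrix" (3x3 intrinsics, pixels), "rvec" (rotation vector, rad) and "tvec" (3), from world to camera coordinates, as OpenCV has them. Camera axes: x right, y down, z forward; pixel columns grow to the right and rows downward; lengths in m; the calibration is good to about 2 mm. A picture is of the moment at which its call begins. There is no depth.
- ctrl.hand_in(): hands the job in; it is judged then, once.
Trained networks look in the newest picture that a camera, given by its name, has taken for a name from the list of things; names that differ only in an ending like _2 or _b are one class to them, and where a whole thing is asked for, a point or a joint stands for the part that bears it (a point fixed in the world has none). Each returns a list of dicts, best first, with "score" (0 to 1); they miss things now and then, are a little off and sometimes report something else, mostly with a low value. They report only what shows in the picture. A call takes as long as a camera call. They do not tell look-alikes from the thing itself.
- ctrl.outline_of(thing, camera): "region" (400x640 bool, what is visible of it).
- ctrl.place_of(thing, camera): "at" ([x, y, z] in m, in world coordinates, good to about 4 mm: a listed point, or the origin of a listed thing).
The state is a dict: "time_s": time; "qpos": joint angles; "joint_vel": joint speeds; "tau": joint torques, N m; "ee_pos": TCP position; "eef_rot": TCP orientation; "force": force on the tool from outside, world axes, zero at the start; "moment": the same for the moment, N m; "grip_width": finger opening in m; "grip_force": force on a finger pad.
Only numpy, scipy, OpenCV 4.12 (cv2) and the standard library are available. Lean on these libraries where they do the work, as an engineer would, in place of code of your own. Each camera call takes 0.05 s, during which the arm holds its last target. There are 200 camera calls.

## Task

Gently slide the long bone along its V rests until its end is fully home against the stop plate. Then turn the knob clockwise until the rubber foot just touches the bone, and from that touch give the knob a further quarter turn, no more, so that the bone is held firmly but not crushed. Let go, and leave the tray, brush and jar alone.

Things in the scene. Friction and masses are not known exactly. Their poses are not given: they have to be found in the camera images.
- stand: Bone-holding bench stand, fixed to the table: grey base plate 90 x 236 x 16 mm. Origin under the base, straight below the clamp screw; its x points away from the stand's column, y along the V rests (the stop plate is at the -y end), z up.
- rest (a point): Centre of the V rest at the +y side, on the bone's axis. Two grey V rests, each 24 mm long, stand at stand y = -30 and +30 mm and carry the bone's shaft with its axis 48 mm above the table.
- stop_face (a point): Middle of the inner face of the upright stop plate (60 mm wide, top 71 mm above the table), at stand y = -115 mm, 48 mm above the table.
- bridge_top (a point): Top of the aluminium arm, 110 mm above the table, where the clamp screw passes through it (stand x = y = 0). The arm is 30 mm wide and reaches over the bone from a column (22 x 40 mm) at stand x = -71 to -49 mm.
- bone: Loose brown long bone in the rests: 230 mm long, shaft 26 mm across, ends 46 wide and 28 mm high, 0.12 to 0.21 kg. Origin in the middle of its axis; its y points as the stand's y. It starts 18 to 40 mm short of the stop; fully home its origin is at stand y = 0 and its free end at y = +115 mm. It slides at a push of 1 to 3 N; over 20 N is rough.
- knob_grip (a point): Centre of the round black knurled knob on the clamp screw: 42 mm across, 26 mm high (128 to 154 mm above the table). The point is on its axis at mid-height, 141 mm above the table. The knob may be gripped across its diameter at any yaw; it stays at its height as it turns.
- knob (a joint): Knob angle in rad: 0 at the start, grows clockwise seen from above (a steel bar on its top shows it); brings the foot down 24 mm a turn. Ends at -0.1 and 7.5; stays where left. Turning needs 0.09 N m while free. At touch the foot's spring at once adds a steady 0.04 N m against the turn, felt also while held still, 0.07 a quarter turn later; in motion the foot's rubbing adds more.
- spindle: Steel rod, 12 mm thick, that comes down out of the arm as the knob turns. Origin at its lower end on the screw axis, 88 mm above the table at the start. Below it hangs a sprung black rubber foot (22 mm disc), set by an amount that is not measured: it meets the bone after 2 to 16 mm of travel (0.5 to 4.2 rad), pressing 11 N, then 1.33 N more per mm. Over 24.5 N crushes the bone.
- tray: Small green tray 150 x 110 x 18 mm with bone fragments, bystander. Origin under its centre.
- brush: Wooden-handled brush lying flat, bystander. Origin near its middle, at the table.
- jar: Lidded sample jar 56 mm across, 75 mm high, bystander. Origin under its centre.
Not all that is in view belongs to the job. Of the things like the bone, leave any that is blue, red or yellow; of the rest the larger one is meant.

How it is judged:
On the way, in this order (a step that is already met when the one before it is completed fails the run):
1. the bone's end is home against the stop plate (y of bone in the frame of stand below 0.0025 m), for 0.2 s.
2. the rubber foot has come down onto the bone (contact force between spindle and bone above 3 N), for 0.1 s.
At the end, for the whole second after the job is handed in: The bone's end is within 3 mm of home against the stop, the sprung foot bears on it with the force of a quarter turn past touch (16.3 to 20.7 N, i.e. about 65 to 115 degrees), the bone is at rest, and tray, brush and jar are where they were (y of bone in the frame of stand below 0.003 m and contact force between spindle and bone between 16.3 and 20.7 N and linear speed of bone below 0.01 m/s).
It fails at once if the foot crushes the bone (over 24.5 N) (contact force between spindle and bone above 24.5 N).
It fails at once if the foot is screwed onto the bone before it is home (contact force between spindle and bone above 1 N and y of bone in the frame of stand above 0.004 m).
It fails at once if the bone is pushed roughly (over 20 N) (contact force between the arm and bone above 20 N).
It fails at once if the bone is lifted out of its rests (z of bone in the frame of stand above 0.056 m).
It fails at once if the tray, brush or jar is moved more than 20 mm (distance of any of tray, brush, jar from where it was at the start of the episode above 0.02 m).
It also fails if it takes over 70 s, if anything falls off the work surface, if the arm or the gripper's body presses on something with over 40 N, if the wrist force passes 120 N, or if a joint passes its speed limit or range.

## Working session

There is one attempt and no reset: what is moved stays moved. The work goes in short steps, Python scripts to look and compute and a tool call to move; the robot and the scene stay as the last step left them, time stands still between calls to the robot, and variables do not carry over. Pictures are saved under pics/ and viewed, at most 10 in all, crops included, and the job is handed in when it is done.

Besides the shell and the picture viewer there is one more tool, called after "Request:" by a JSON object that holds its "op" and its "data", one argument or row to a line. carry_out: Moves the arm, as the interface text tells. Its arguments: {"type":"object","properties":{"commands":{"type":"array","items":{"type":"array"}},"squeeze":{"type":"number"}},"required":["commands"]}

```bash
mkdir -p pics; cat > h.py <<'E'
from station import ctrl
import numpy as np, cv2
def shot(n,f):
    c=ctrl.camera(n); cv2.imwrite(f,c["img"]); return c
def proj(c,P):
    return cv2.projectPoints(np.array(P,float).reshape(-1,3),c["rvec"],c["tvec"],c["camera_matrix"],None)[0].reshape(-1,2)
def ray(c,uv,z):
    R=cv2.Rodrigues(c["rvec"])[0]; o=-R.T@np.ravel(c["tvec"])
    d=R.T@np.linalg.solve(c["camera_matrix"],[uv[0],uv[1],1]); return o+d*(z-o[2])/d[2]
E
python3 - <<'E'
from h import *
cs={n:shot(n,f"pics/{n}1.png") for n in("top","side")}
for n in cs:
  for t in("stand","rest","stop_face","bridge_top","bone","knob_grip","tray","brush","jar"):
    print(n,t,[(round(d["score"],2),np.round(d["at"],3).tolist(),proj(cs[n],d["at"]).round().tolist()[0]) for d in ctrl.place_of(t,n)])
o=ctrl.get_obs();print(o["ee_pos"],o["eef_rot"],o["force"])
E
```

```text
top stand [(0.81, [0.59, 0.035, 0.003], [303.0, 201.0])]
top rest [(0.6, [0.593, 0.062, 0.047], [293.0, 197.0])]
top stop_face [(0.82, [0.585, -0.083, 0.048], [346.0, 199.0])]
top bridge_top [(0.73, [0.591, 0.034, 0.106], [303.0, 194.0])]
top bone [(0.94, [0.736, -0.251, 0.02], [404.0, 148.0]), (0.86, [0.394, 0.036, 0.007], [304.0, 271.0]), (0.76, [0.79, -0.002, 0.008], [316.0, 132.0]), (0.7, [0.59, 0.049, 0.049], [298.0, 198.0]), (0.68, [0.77, 0.227, 0.013], [236.0, 139.0])]
top knob_grip [(0.76, [0.59, 0.038, 0.143], [301.0, 192.0])]
top tray [(0.96, [0.512, 0.381, 0.002], [180.0, 230.0]), (0.53, [0.582, -0.082, 0.046], [346.0, 201.0]), (0.46, [0.592, 0.035, 0.002], [304.0, 200.0])]
top brush [(0.69, [0.473, -0.372, -0.0], [449.0, 240.0]), (0.21, [0.59, 0.05, 0.051], [298.0, 198.0])]
top jar [(0.91, [0.648, -0.419, -0.0], [462.0, 179.0]), (0.49, [0.593, 0.063, 0.048], [293.0, 197.0])]
side stand [(0.8, [0.59, 0.035, -0.001], [317.0, 220.0])]
side rest [(0.77, [0.593, 0.064, 0.046], [318.0, 202.0]), (0.41, [0.589, 0.034, 0.003], [317.0, 219.0])]
side stop_face [(0.88, [0.584, -0.081, 0.05], [316.0, 236.0])]
side bridge_top [(0.63, [0.59, 0.032, 0.106], [317.0, 195.0])]
side bone [(0.86, [0.401, 0.031, 0.01], [254.0, 220.0]), (0.85, [0.591, 0.052, 0.043], [317.0, 206.0]), (0.72, [0.788, -0.008, 0.006], [384.0, 227.0]), (0.7, [0.737, -0.251, 0.015], [375.0, 292.0]), (0.66, [0.766, 0.227, 0.012], [369.0, 176.0])]
side knob_grip [(0.7, [0.516, 0.375, 0.002], [294.0, 152.0]), (0.54, [0.59, 0.029, 0.136], [317.0, 187.0])]
side tray [(0.78, [0.515, 0.377, 0.002], [294.0, 152.0])]
side brush [(0.92, [0.474, -0.373, 0.0], [273.0, 338.0])]
side jar [(0.8, [0.644, -0.422, -0.001], [344.0, 355.0]), (0.43, [0.473, -0.373, 0.001], [272.0, 338.0])]
[ 0.19570259 -0.51399717  0.20545226] [3.14157135e+00 3.16001637e-05 3.63823626e-01] [0.6632665  0.73475469 0.32085906]
```

View pics/top1.png

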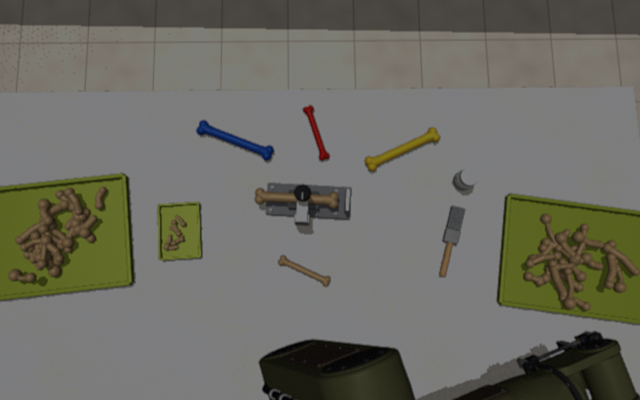

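View pics/side1.png

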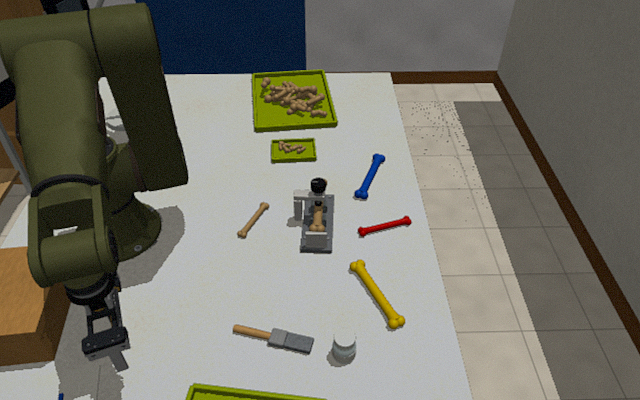

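Look-alikes of the bone in the top picture are:
- brown bone in the stand at (298,198)
- small loose brown bone at (304,271)
- blue (236,139)
- red (316,132)
- yellow (404,148)

The larger brown one, in the stand, is meant. I'll check it in a close crop with the stand frame overlaid.

```bash
python3 - <<'E'
from h import *
c=ctrl.camera("top"); k=6;x0,y0=240,150
im=cv2.resize(c["img"][y0:y0+80,x0:x0+125],None,fx=k,fy=k,interpolation=cv2.INTER_CUBIC)
im=cv2.convertScaleAbs(im,alpha=1.8)
a=-0.055;o=np.array([.59,.035]);R=np.array([[np.cos(a),-np.sin(a)],[np.sin(a),np.cos(a)]])
def pt(x,y,z,col):
    p=o+R@[x,y]; u=(proj(c,[*p,z])[0]+.5-[x0,y0])*k; cv2.circle(im,tuple(int(v) for v in u),3,col,-1)
for x in(-.045,.045):
  for y in(-.118,.118): pt(x,y,.016,(0,0,255))
pt(0,-.115,.071,(255,0,0)); pt(0,0,.154,(0,255,0))
for y in (.115,.135,.155): pt(0,y,.062,(255,255,0))
cv2.imwrite("pics/crop.png",im)
for t in("bone","rest","stop_face","knob_grip","bridge_top"):
  print(t,[(round(d["score"],2),np.round(d["at"],4).tolist()) for d in ctrl.place_of(t,"top") if abs(d["at"][0]-.59)<.05])
E
```

```text
bone [(0.97, [0.5927, 0.0508, 0.0475])]
rest [(0.66, [0.5926, 0.0634, 0.0478])]
stop_face []
knob_grip [(0.48, [0.5923, 0.0355, 0.1414])]
bridge_top [(0.88, [0.5906, 0.0351, 0.1085]), (0.27, [0.5897, 0.052, 0.0502])]
```

View pics/crop.png

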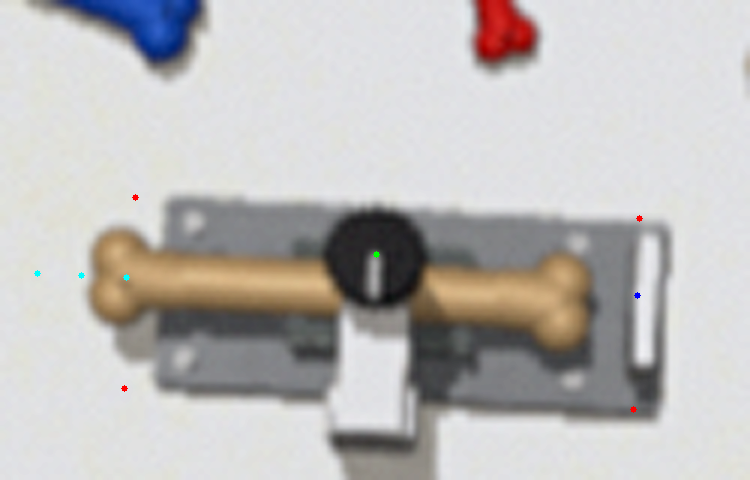

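The crop confirms it: the brown bone lies in the rests, its free end at crop (90,275), so stand y ≈ 0.133, about 18 mm short. The knob's centre is at (376,257) and the stop is on the right at (640,295). I'll turn the shut fingers and go beyond the free end.

Request:
{"op": "carry_out", "data": {
  "commands": [
    [1, [0, 0, 0], [0, 0, -0.164]],
    [1, [0, 0, 0], [0, 0, -0.164]],
    [1, [0, 0, 0], [0, 0, -0.164]],
    [1, [0, 0, 0], [0, 0, -0.164]],
    [1, [0, 0, 0], [0, 0, -0.164]],
    [1, [0, 0, 0], [0, 0, -0.164]],
    [1, [0, 0, 0], [0, 0, -0.164]],
    [1, [50, 25, 0], [0, 0, 0]],
    [1, [50, 25, 0], [0, 0, 0]],
    [1, [50, 25, 0], [0, 0, 0]]
  ],
  "squeeze": 20
}}

```text
time_s: 2.55
ee_pos: [0.2799, -0.3672, 0.2055]
eef_rot: [3.141, 0.0, 1.511]
force: [1.1, 0.1, 0.7]
grip_width: 0.0006
grip_force: 0.0
```

Request:
{"op": "carry_out", "data": {
  "commands": [
    [1, [50, 25, 0], [0, 0, 0]],
    [1, [50, 25, 0], [0, 0, 0]],
    [1, [50, 25, 0], [0, 0, 0]],
    [1, [50, 25, 0], [0, 0, 0]],
    [1, [50, 25, 0], [0, 0, 0]],
    [1, [50, 25, 0], [0, 0, 0]],
    [1, [50, 25, 0], [0, 0, 0]],
    [1, [50, 25, 0], [0, 0, 0]],
    [1, [50, 25, 0], [0, 0, 0]],
    [1, [0, 0, 0], [0, 0, 0]]
  ]
}}

```text
time_s: 3.8
ee_pos: [0.5312, 0.0699, 0.2048]
eef_rot: [-3.141, -0.0, 1.515]
force: [-0.6, -1.0, -0.4]
grip_width: 0.0003
grip_force: 0.0
```

Request:
{"op": "carry_out", "data": {
  "commands": [
    [1, [43, 20, 0], [0, 0, 0]],
    [1, [43, 20, 0], [0, 0, 0]],
    [1, [43, 20, 0], [0, 0, 0]],
    [1, [0, 0, 0], [0, 0, 0]],
    [1, [0, 0, 50], [0, 0, 0]],
    [1, [0, 0, 50], [0, 0, 0]],
    [1, [0, 0, 40], [0, 0, 0]],
    [1, [0, 0, 19], [0, 0, 0]],
    [1, [0, 0, 0], [0, 0, 0]],
    [1, [0, 0, 0], [0, 0, 0]]
  ]
}}

```text
time_s: 5.05
ee_pos: [0.599, 0.1924, 0.0484]
eef_rot: [3.139, -0.001, 1.512]
force: [0.6, 0.2, 0.2]
grip_width: 0.0004
grip_force: 0.0
```

```bash
python3 - <<'E'
from h import *
c=ctrl.camera("top"); s=ctrl.camera("side"); k=5
a=c["img"][150:230,240:360]; b=s["img"][150:250,270:370]
a=cv2.resize(a,(600,400),interpolation=2); b=cv2.resize(b,(200,200),interpolation=2)
im=np.zeros((600,600,3),np.uint8); im[:400]=a; im[400:,:200]=b
cv2.imwrite("pics/p2.png",cv2.convertScaleAbs(im,alpha=1.6))
o=ctrl.get_obs();print(o["ee_pos"],o["force"],o["qpos"])
E
```

```text
[0.59881619 0.19258128 0.04818444] [0.14525537 0.29124489 0.08859436] [ 2.52942837e-01  6.31480784e-01  1.42422216e+00 -1.21659319e-05
  1.08335211e+00  3.11983700e-01]
```

View pics/p2.png

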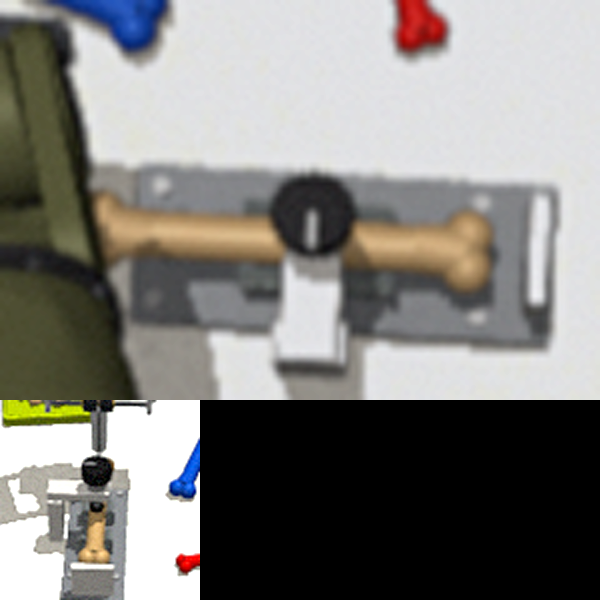

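Fingers are behind the free end and in line with the bone's axis; knob and bone are unchanged. Now a slow push.

Request:
{"op": "carry_out", "data": {
  "commands": [
    [1, [-2, 0, 2], [0, 0, 0]],
    [1, [-2, 0, 2], [0, 0, 0]],
    [1, [-2, 0, 0], [0, 0, 0]],
    [1, [-2, 0, 0], [0, 0, 0]],
    [1, [-2, 0, 0], [0, 0, 0]],
    [1, [-2, 0, 0], [0, 0, 0]]
  ]
}}

```text
time_s: 5.9
ee_pos: [0.5973, 0.1804, 0.0425]
eef_rot: [-3.142, 0.0, 1.512]
force: [-0.6, 0.4, -0.2]
grip_width: 0.0012
grip_force: 0.0
```

Request:
{"op": "carry_out", "data": {
  "commands": [
    [1, [-2, 0, 0], [0, 0, 0]],
    [1, [-2, 0, 0], [0, 0, 0]],
    [1, [-2, 0, 0], [0, 0, 0]],
    [1, [-1, 0, 0], [0, 0, 0]],
    [1, [-1, 0, 0], [0, 0, 0]]
  ]
}}

```text
time_s: 6.52
ee_pos: [0.5969, 0.1726, 0.0425]
eef_rot: [3.142, -0.0, 1.512]
force: [-1.0, 0.1, 0.7]
grip_width: 0.0008
grip_force: 0.5
```

Request:
{"op": "carry_out", "data": {
  "commands": [
    [1, [-1.5, 0, 0], [0, 0, 0]],
    [1, [-1.5, 0, 0], [0, 0, 0]],
    [1, [-1.5, 0, 0], [0, 0, 0]],
    [1, [-1.5, 0, 0], [0, 0, 0]]
  ]
}}

```text
time_s: 7.02
ee_pos: [0.5965, 0.1665, 0.0425]
eef_rot: [3.142, -0.0, 1.512]
force: [-0.9, 1.5, -0.1]
grip_width: 0.0004
grip_force: 0.6
```

Request:
{"op": "carry_out", "data": {
  "commands": [
    [1, [-1.5, 0, 0], [0, 0, 0]],
    [1, [-1.5, 0, 0], [0, 0, 0]]
  ]
}}

```text
time_s: 7.28
ee_pos: [0.5963, 0.1634, 0.0424]
eef_rot: [-3.142, 0.0, 1.512]
force: [-0.9, 1.6, 0.0]
grip_width: 0.0004
grip_force: 0.6
```

Request:
{"op": "carry_out", "data": {
  "commands": [
    [1, [-1, 0, 0], [0, 0, 0]],
    [1, [-1, 0, 0], [0, 0, 0]]
  ]
}}

```text
time_s: 7.52
ee_pos: [0.5962, 0.1615, 0.0425]
eef_rot: [3.142, -0.0, 1.512]
force: [-0.2, 1.3, 0.6]
grip_width: 0.0002
grip_force: 0.6
```

Request:
{"op": "carry_out", "data": {
  "commands": [
    [1, [-1, 0, 0], [0, 0, 0]],
    [1, [-1, 0, 0], [0, 0, 0]]
  ]
}}

```text
time_s: 7.78
ee_pos: [0.5961, 0.1595, 0.0424]
eef_rot: [3.142, -0.0, 1.512]
force: [-0.5, 1.1, 0.1]
grip_width: 0.0004
grip_force: 0.6
```

Request:
{"op": "carry_out", "data": {
  "commands": [
    [1, [-0.7, 0, 0], [0, 0, 0]],
    [1, [-0.7, 0, 0], [0, 0, 0]]
  ]
}}

```text
time_s: 8.02
ee_pos: [0.596, 0.1582, 0.0425]
eef_rot: [3.142, -0.0, 1.512]
force: [-0.4, 1.7, -0.5]
grip_width: 0.0005
grip_force: 1.1
```

```bash
python3 - <<'E'
from h import *
c=ctrl.camera("top"); s=ctrl.camera("side")
a=cv2.resize(c["img"][165:225,255:355],(600,360),interpolation=2); b=cv2.resize(s["img"][190:250,290:350],(240,240),interpolation=2)
im=np.zeros((600,600,3),np.uint8); im[:360]=a; im[360:,:240]=b
cv2.imwrite("pics/p3.png",cv2.convertScaleAbs(im,alpha=1.6))
o=ctrl.get_obs();print(o["ee_pos"],o["force"])
E
```

```text
[0.59604988 0.15817442 0.04248275] [-0.04297145  1.91253529  0.70243251]
```

View pics/p3.png

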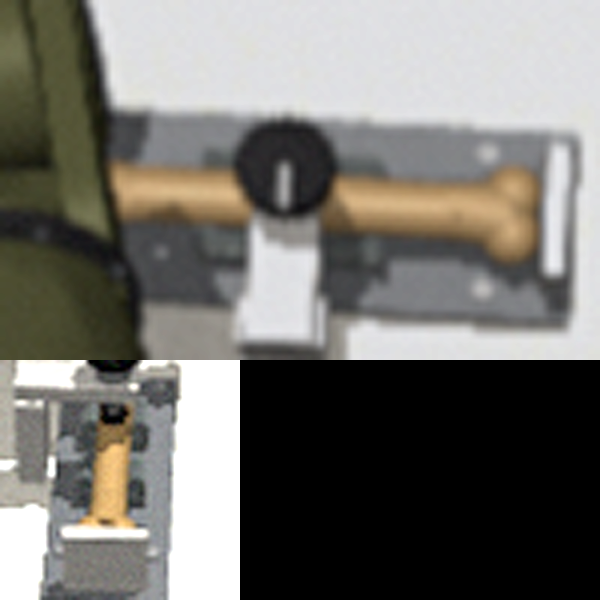

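The bone's end, at crop (538,215), is a mm or two off the stop at (545,210). I'll push on in small steps until the force rises.

Request:
{"op": "carry_out", "data": {
  "commands": [
    [1, [-0.7, 0, 0], [0, 0, 0]],
    [1, [-0.7, 0, 0], [0, 0, 0]]
  ]
}}

```text
time_s: 8.38
ee_pos: [0.596, 0.1576, 0.0425]
eef_rot: [3.141, -0.001, 1.512]
force: [0.5, 10.1, -0.5]
grip_width: 0.0004
grip_force: 5.0
```

Request:
{"op": "carry_out", "data": {
  "commands": [
    [1, [-0.7, 0, 0], [0, 0, 0]],
    [1, [0, 0, 0], [0, 0, 0]]
  ]
}}

```text
time_s: 8.62
ee_pos: [0.596, 0.1575, 0.0427]
eef_rot: [3.141, -0.002, 1.512]
force: [0.5, 12.1, -0.6]
grip_width: 0.0007
grip_force: 5.8
```

Request:
{"op": "carry_out", "data": {
  "commands": [
    [1, [-0.7, 0, 0], [0, 0, 0]],
    [1, [0, 0, 0], [0, 0, 0]]
  ]
}}

```text
time_s: 8.88
ee_pos: [0.596, 0.1574, 0.0427]
eef_rot: [3.141, -0.003, 1.512]
force: [0.5, 15.2, -1.1]
grip_width: 0.0003
grip_force: 7.6
```

The bone is home: force rises sharply while the position stands still. Back off, rise and go over the knob, winding the wrist back.

Request:
{"op": "carry_out", "data": {
  "commands": [
    [1, [5, 0, 0], [0, 0, 0]],
    [1, [15, 0, 0], [0, 0, 0]],
    [1, [20, 0, 0], [0, 0, 0]],
    [1, [0, 0, -50], [0, 0, 0]],
    [1, [0, 0, -50], [0, 0, 0]],
    [1, [0, 0, -50], [0, 0, 0]],
    [0, [0, 0, -20], [0, 0, 0]],
    [0, [-54, 0, 0], [0, 0, 0]],
    [0, [-54, 0, 0], [0, 0, 0]],
    [0, [-54, 0, 0], [0, 0, 0]]
  ]
}}

```text
time_s: 10.12
ee_pos: [0.5886, 0.033, 0.2126]
eef_rot: [3.141, 0.0, 1.513]
force: [0.9, -0.3, -0.6]
grip_width: 0.0369
grip_force: 0.0
```

Request:
{"op": "carry_out", "data": {
  "commands": [
    [0, [0, 0, 0], [0, 0, -0.171]],
    [0, [0, 0, 0], [0, 0, -0.171]],
    [0, [0, 0, 0], [0, 0, -0.171]],
    [0, [0, 0, 0], [0, 0, -0.171]],
    [0, [0, 0, 0], [0, 0, -0.171]],
    [0, [0, 0, 0], [0, 0, -0.171]],
    [0, [0, 0, 0], [0, 0, -0.171]],
    [0, [0, 0, 0], [0, 0, -0.171]],
    [0, [0, 0, 0], [0, 0, -0.171]]
  ]
}}

```text
time_s: 11.25
ee_pos: [0.5889, 0.0346, 0.2125]
eef_rot: [-3.141, -0.0, 3.057]
force: [-0.1, 0.1, 0.7]
grip_width: 0.0938
grip_force: 0.0
```

Request:
{"op": "carry_out", "data": {
  "commands": [
    [0, [0, 0, 0], [0, 0, -0.171]],
    [0, [0, 0, 0], [0, 0, -0.171]],
    [0, [0, 0, 0], [0, 0, -0.171]],
    [0, [0, 0, 0], [0, 0, -0.171]],
    [0, [0, 0, 0], [0, 0, -0.171]],
    [0, [0, 0, 0], [0, 0, -0.171]],
    [0, [0, 0, 0], [0, 0, 0]],
    [0, [0, 0, 0], [0, 0, 0]]
  ]
}}

```text
time_s: 12.25
ee_pos: [0.5888, 0.0341, 0.2124]
eef_rot: [3.142, -0.0, -2.21]
force: [0.9, 0.4, 0.5]
grip_width: 0.094
grip_force: 0.0
```

```bash
python3 - <<'E'
from h import *
c=shot("wrist","pics/w1.png")
for t in("knob_grip","bone","bridge_top","rest"):
  print(t,[(round(d["score"],2),np.round(d["at"],4).tolist(),proj(c,d["at"]).round()[0].tolist()) for d in ctrl.place_of(t,"wrist")][:2])
o=ctrl.get_obs();print(o["ee_pos"],o["eef_rot"],o["force"],o["moment"],o["qpos"])
print(ray(c,(320,200),.154))
E
```

```text
knob_grip [(0.62, [0.5907, 0.0343, 0.1452], [317.0, 206.0])]
bone [(0.95, [0.7305, -0.2494, 0.0177], [83.0, 60.0]), (0.8, [0.7876, -0.0046, 0.0116], [191.0, 236.0])]
bridge_top [(0.93, [0.5933, 0.0342, 0.112], [315.0, 198.0])]
rest [(0.71, [0.5963, 0.0615, 0.0504], [327.0, 203.0]), (0.52, [0.5924, 0.0331, 0.1404], [315.0, 204.0])]
[0.58866753 0.03366216 0.21244595] [ 3.14153364e+00 -7.33608961e-06 -2.20751046e+00] [-0.20610736  1.07918277 -0.00435858] [ 0.1074623  -0.09234084 -0.01254312] [-5.00469281e-03  3.83706550e-01  1.39286413e+00  2.95495478e-05
  1.36507393e+00 -2.50988925e+00]
[0.58374915 0.02941335 0.154     ]
```

View pics/w1.png

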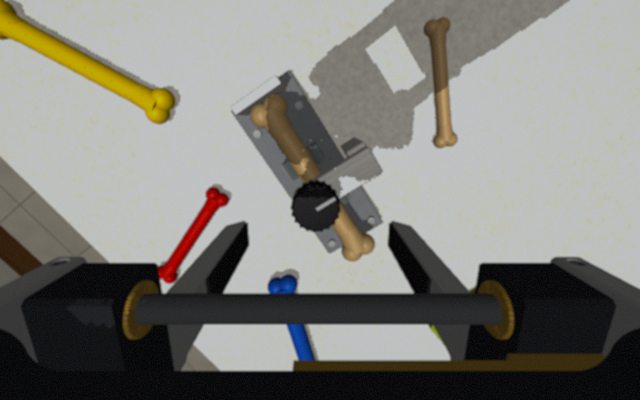

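The wrist view shows the knob's disc spanning about (291–340, 180–231), with the bone under the arm and nothing else between the fingers. I'll work out the centring shift.

```bash
python3 - <<'E'
from h import *
from scipy.spatial.transform import Rotation as R
c=ctrl.camera("wrist"); im=c["img"]
m=(im.max(2)<60).astype(np.uint8); m[:170]=0; m[235:]=0; m[:,:285]=0; m[:,345:]=0
m=cv2.morphologyEx(m,cv2.MORPH_CLOSE,np.ones((9,9),np.uint8))
n,l,s,ce=cv2.connectedComponentsWithStats(m); i=1+s[1:,4].argmax(); print(s[i],ce[i])
o=ctrl.get_obs(); T=R.from_euler("xyz",o["eef_rot"]).as_matrix()
for z in(.154,.148): p=ray(c,ce[i],z); print(p, T.T@(p-o["ee_pos"])*1e3)
print(T.T@(np.array([.5907,.0343,.141])-o["ee_pos"])*1e3)
E
```

```text
[ 292  180   49   52 1872] [315.6292735  205.59935897]
[0.58974526 0.03079432 0.154     ] [ 1.63997246 -2.52637927 58.46611874]
[0.59088016 0.03225067 0.148     ] [-0.20555144 -2.57318233 64.466186  ]
[-1.74626398 -1.2099314  71.46618415]
```

Request:
{"op": "carry_out", "data": {
  "commands": [
    [0, [-0.5, -1.8, 30], [0, 0, 0]],
    [0, [0, 0, 30], [0, 0, 0]],
    [0, [0, 0, 28], [0, 0, 0]],
    [0, [0, 0, 0], [0, 0, 0]],
    [0.6, [0, 0, 0], [0, 0, 0]],
    [0.6, [0, 0, 0], [0, 0, 0]],
    [0.6, [0, 0, 0], [0, 0, 0]],
    [0.6, [0, 0, 0], [0, 0, 0]],
    [0.6, [0, 0, 0], [0, 0, 0]],
    [0.6, [0, 0, 0], [0, 0, 0]]
  ],
  "squeeze": 20
}}

```text
time_s: 13.8
ee_pos: [0.5908, 0.0327, 0.1246]
eef_rot: [-3.141, 0.0, -2.206]
force: [4.1, -1.9, 0.5]
grip_width: 0.0418
grip_force: 20.0
```

```bash
cat > st.py <<'E'
from h import *
def st(n=1):
    M=[]
    for i in range(n):
        o=ctrl.get_obs(); M.append(np.r_[o["force"],o["moment"],o["tau"][5]])
        if i<n-1: ctrl.camera("side")
    print(np.round(o["time_s"],2),np.round(o["ee_pos"],4),np.round(o["eef_rot"],3),"q6",o["qpos"][5].round(4),"w",o["grip_width"],o["grip_force"])
    print(np.round(np.mean(M,0),3),np.round(np.std(M,0),3))
st(6)
E
python3 st.py
```

```text
14.05 [0.5907 0.0327 0.1246] [-3.141  0.    -2.207] q6 -2.5122 w 0.041696711448157946 19.999855756759644
[ 4.257 -2.499 -0.529 -0.301 -0.761 -0.015 -0.   ] [0.931 0.502 0.704 0.061 0.107 0.038 0.005]
```

Request:
{"op": "carry_out", "data": {
  "commands": [
    [0.6, [0, -0.9, 0], [0, 0, 0]],
    [0.6, [0, 0, 0], [0, 0, 0.08]],
    [0.6, [0, 0, 0], [0, 0, 0.08]],
    [0.6, [0, 0, 0], [0, 0, 0.08]]
  ]
}}

```text
time_s: 14.55
ee_pos: [0.5906, 0.0329, 0.1245]
eef_rot: [3.14, -0.001, -2.449]
force: [-4.1, 2.0, 3.9]
grip_width: 0.0418
grip_force: 20.0
```

```bash
python3 st.py; python3 -c "
from st import *" >/dev/null; sed -i '$d' st.py; cat > one.py <<'E'
from st import *
st(5)
E
```

```text
14.8 [0.5906 0.0329 0.1245] [ 3.140e+00 -1.000e-03 -2.444e+00] q6 -2.2751 w 0.04183556153652653 20.000647008419037
[-4.887  2.58   4.996  0.645  0.844 -0.053 -0.114] [0.985 0.519 0.677 0.065 0.105 0.052 0.828]
```

Request:
{"op": "carry_out", "data": {
  "commands": [
    [0.6, [0, 0, 0], [0, 0, 0.06]],
    [0.6, [0, 0, 0], [0, 0, 0.06]]
  ]
}}

```text
time_s: 15.3
ee_pos: [0.5905, 0.033, 0.1245]
eef_rot: [3.14, -0.001, -2.566]
force: [-6.7, 4.1, 6.2]
grip_width: 0.0416
grip_force: 20.0
```

```bash
python3 -c "
from st import st
st();st(5)"
```

```text
15.3 [0.5905 0.033  0.1245] [ 3.140e+00 -1.000e-03 -2.566e+00] q6 -2.1534 w 0.04163313970306388 19.999895989894867
[-6.66   4.087  6.246  0.936  1.005  0.121 -0.926] [0. 0. 0. 0. 0. 0. 0.]
15.5 [0.5905 0.033  0.1245] [ 3.140e+00 -1.000e-03 -2.564e+00] q6 -2.155 w 0.04190483306123822 20.00076949596405
[-6.207  3.862  5.457  0.855  1.027 -0.037 -0.124] [0.331 0.331 0.675 0.046 0.033 0.081 0.576]
```

```bash
cat > one.py <<'E'
from h import *
M=[]
for i in range(5):
    o=ctrl.get_obs(); M.append(np.r_[o["force"],o["moment"]])
    if i==0: y=o["eef_rot"][2]
    if i<4: ctrl.camera("side")
M=np.array(M)
print("t%.1f yaw %.3f moveMz %.3f stillMz %.3f +-%.3f F"%(o["time_s"],y,M[0,5],M[1:,5].mean(),M[1:,5].std()),M[1:,:3].mean(0).round(1),"yawstill %.4f"%o["eef_rot"][2])
E
echo
```

Request:
{"op": "carry_out", "data": {
  "commands": [
    [0.6, [0.25, 0.55, -0.3], [0, 0, 0.08]],
    [0.6, [0, 0, 0], [0, 0, 0.08]]
  ]
}}

```text
time_s: 15.75
ee_pos: [0.5903, 0.0332, 0.1246]
eef_rot: [3.141, -0.0, -2.727]
force: [-1.9, 2.1, -0.4]
grip_width: 0.0415
grip_force: 20.0
```

```bash
python3 one.py
```

```text
t15.9 yaw -2.727 moveMz 0.103 stillMz -0.101 +-0.010 F [-2.5  4.3  0.7] yawstill -2.7233
```

Request:
{"op": "carry_out", "data": {
  "commands": [
    [0.6, [0, 0, 0], [0, 0, 0.08]],
    [0.6, [0, 0, 0], [0, 0, 0.08]]
  ]
}}

```text
time_s: 16.2
ee_pos: [0.5903, 0.0334, 0.1246]
eef_rot: [3.14, -0.001, -2.886]
force: [-2.7, 6.6, -0.1]
grip_width: 0.0417
grip_force: 20.0
```

```bash
python3 one.py
```

```text
t16.4 yaw -2.886 moveMz 0.095 stillMz -0.070 +-0.024 F [-3.   6.7  0.9] yawstill -2.8833
```

Request:
{"op": "carry_out", "data": {
  "commands": [
    [0.6, [0, 0, 0], [0, 0, 0.08]],
    [0.6, [0, 0, 0], [0, 0, 0.08]]
  ]
}}

```text
time_s: 16.65
ee_pos: [0.5902, 0.0337, 0.1246]
eef_rot: [3.14, -0.001, -3.045]
force: [-3.3, 8.5, 1.3]
grip_width: 0.0415
grip_force: 20.0
```

```bash
python3 one.py
```

```text
t16.9 yaw -3.045 moveMz 0.061 stillMz -0.093 +-0.017 F [-3.1  7.8  0.9] yawstill -3.0432
```

Request:
{"op": "carry_out", "data": {
  "commands": [
    [0.6, [0.2, 0.8, 0], [0, 0, 0.08]],
    [0.6, [0, 0, 0], [0, 0, 0.08]]
  ]
}}

```text
time_s: 17.1
ee_pos: [0.5902, 0.0339, 0.1246]
eef_rot: [3.141, -0.0, 3.078]
force: [-0.9, 5.5, -0.1]
grip_width: 0.0416
grip_force: 20.0
```

```bash
python3 one.py
```

```text
t17.3 yaw 3.078 moveMz 0.128 stillMz -0.076 +-0.033 F [-1.5  5.  -0.7] yawstill 3.0808
```

Request:
{"op": "carry_out", "data": {
  "commands": [
    [0.6, [0, 0, 0], [0, 0, 0.08]],
    [0.6, [0, 0, 0], [0, 0, 0.08]]
  ]
}}

```text
time_s: 17.55
ee_pos: [0.5903, 0.0341, 0.1246]
eef_rot: [3.141, -0.0, 2.919]
force: [-0.7, 7.1, -0.6]
grip_width: 0.0412
grip_force: 20.0
```

```bash
python3 one.py
```

```text
t17.8 yaw 2.919 moveMz 0.099 stillMz -0.052 +-0.018 F [-1.4  6.3 -0.6] yawstill 2.9208
```

Request:
{"op": "carry_out", "data": {
  "commands": [
    [0.6, [0, 0, 0], [0, 0, 0.08]],
    [0.6, [0, 0, 0], [0, 0, 0.08]]
  ]
}}

```text
time_s: 18.0
ee_pos: [0.5903, 0.0343, 0.1246]
eef_rot: [3.14, -0.001, 2.759]
force: [-0.1, 9.6, -1.5]
grip_width: 0.0414
grip_force: 20.0
```

```bash
python3 one.py
```

```text
t18.2 yaw 2.759 moveMz 0.065 stillMz -0.077 +-0.021 F [ 0.1  8.1 -1.4] yawstill 2.7609
```

Request:
{"op": "carry_out", "data": {
  "commands": [
    [0.6, [0, 0, 0], [0, 0, 0.08]],
    [0.6, [0, 0, 0], [0, 0, 0.08]]
  ]
}}

```text
time_s: 18.45
ee_pos: [0.5905, 0.0345, 0.1246]
eef_rot: [3.14, -0.001, 2.599]
force: [1.4, 9.6, -1.3]
grip_width: 0.0418
grip_force: 20.0
```

```bash
python3 one.py
```

```text
t18.6 yaw 2.599 moveMz 0.155 stillMz -0.075 +-0.034 F [ 0.8  9.7 -1.6] yawstill 2.6010
```

Request:
{"op": "carry_out", "data": {
  "commands": [
    [0.6, [0.4, 0.9, 0], [0, 0, 0.08]],
    [0.6, [0, 0, 0], [0, 0, 0.08]]
  ]
}}

```text
time_s: 18.9
ee_pos: [0.5906, 0.0348, 0.1246]
eef_rot: [3.141, -0.0, 2.439]
force: [0.0, 5.4, -1.2]
grip_width: 0.0416
grip_force: 20.0
```

```bash
python3 one.py
```

```text
t19.1 yaw 2.439 moveMz 0.088 stillMz -0.080 +-0.030 F [ 0.6  5.2 -2. ] yawstill 2.4415
```

Request:
{"op": "carry_out", "data": {
  "commands": [
    [0.6, [0, 0, 0], [0, 0, 0.08]],
    [0.6, [0, 0, 0], [0, 0, 0.08]]
  ]
}}

```text
time_s: 19.35
ee_pos: [0.5907, 0.0349, 0.1246]
eef_rot: [3.141, -0.0, 2.279]
force: [3.0, 6.7, -3.1]
grip_width: 0.0419
grip_force: 20.0
```

```bash
python3 one.py
```

```text
t19.6 yaw 2.279 moveMz 0.124 stillMz -0.079 +-0.032 F [ 2.   6.4 -2.5] yawstill 2.2815
```

Request:
{"op": "carry_out", "data": {
  "commands": [
    [0.6, [0, 0, 0], [0, 0, 0.08]],
    [0.6, [0, 0, 0], [0, 0, 0.08]]
  ]
}}

```text
time_s: 19.8
ee_pos: [0.5909, 0.035, 0.1246]
eef_rot: [3.14, -0.0, 2.119]
force: [4.7, 7.1, -3.6]
grip_width: 0.0418
grip_force: 20.0
```

```bash
python3 one.py
```

```text
t20.0 yaw 2.119 moveMz 0.059 stillMz -0.069 +-0.014 F [ 3.8  7.1 -3.8] yawstill 2.1216
```

Request:
{"op": "carry_out", "data": {
  "commands": [
    [0.6, [0, 0, 0], [0, 0, 0.08]],
    [0.6, [0, 0, 0], [0, 0, 0.08]]
  ]
}}

```text
time_s: 20.25
ee_pos: [0.5911, 0.0351, 0.1246]
eef_rot: [3.14, -0.0, 1.959]
force: [6.3, 8.2, -4.6]
grip_width: 0.0419
grip_force: 20.0
```

```bash
python3 one.py
```

```text
t20.4 yaw 1.959 moveMz 0.129 stillMz -0.084 +-0.035 F [ 5.7  7.5 -4.3] yawstill 1.9616
```

Request:
{"op": "carry_out", "data": {
  "commands": [
    [0.6, [0.5, 0.9, 0.3], [0, 0, 0.08]],
    [0.6, [0, 0, 0], [0, 0, 0.08]]
  ]
}}

```text
time_s: 20.7
ee_pos: [0.5913, 0.0352, 0.1246]
eef_rot: [3.141, 0.0, 1.799]
force: [1.8, 3.3, 0.8]
grip_width: 0.0414
grip_force: 20.0
```

```bash
python3 one.py
```

```text
t20.9 yaw 1.799 moveMz 0.106 stillMz -0.015 +-0.047 F [1.6 3.3 0.6] yawstill 1.8010
```

Request:
{"op": "carry_out", "data": {
  "commands": [
    [0.6, [0, 0, 0], [0, 0, 0.08]],
    [0.6, [0, 0, 0], [0, 0, 0.08]]
  ]
}}

```text
time_s: 21.15
ee_pos: [0.5916, 0.0353, 0.1246]
eef_rot: [3.14, 0.0, 1.638]
force: [3.8, 3.7, -1.1]
grip_width: 0.0418
grip_force: 20.0
```

```bash
python3 one.py
```

```text
t21.4 yaw 1.638 moveMz 0.175 stillMz -0.036 +-0.018 F [ 3.6  3.  -0.6] yawstill 1.6401
```

Request:
{"op": "carry_out", "data": {
  "commands": [
    [0.6, [0, 0, 0], [0, 0, 0.08]],
    [0.6, [0, 0, 0], [0, 0, 0.08]]
  ]
}}

```text
time_s: 21.6
ee_pos: [0.5918, 0.0353, 0.1246]
eef_rot: [3.14, -0.0, 1.478]
force: [6.8, 3.4, -2.3]
grip_width: 0.0419
grip_force: 20.0
```

```bash
python3 one.py
```

```text
t21.8 yaw 1.478 moveMz 0.151 stillMz -0.048 +-0.012 F [ 5.6  3.5 -1.7] yawstill 1.4802
```

Request:
{"op": "carry_out", "data": {
  "commands": [
    [0.6, [0, 0, 0], [0, 0, 0.08]],
    [0.6, [0, 0, 0], [0, 0, 0.08]]
  ]
}}

```text
time_s: 22.05
ee_pos: [0.592, 0.0352, 0.1247]
eef_rot: [3.139, -0.001, 1.318]
force: [7.8, 3.7, -2.0]
grip_width: 0.0413
grip_force: 20.0
```

```bash
python3 one.py
```

```text
t22.2 yaw 1.318 moveMz 0.178 stillMz 0.000 +-0.023 F [ 7.7  3.1 -2.4] yawstill 1.3201
```

Request:
{"op": "carry_out", "data": {
  "commands": [
    [0.6, [0.5, 0.7, 0.2], [0, 0, 0.08]],
    [0.6, [0, 0, 0], [0, 0, 0.08]]
  ]
}}

```text
time_s: 22.5
ee_pos: [0.5923, 0.0351, 0.1246]
eef_rot: [3.14, 0.0, 1.158]
force: [2.5, 0.2, 1.1]
grip_width: 0.0413
grip_force: 20.0
```

```bash
python3 one.py
```

```text
t22.7 yaw 1.158 moveMz 0.195 stillMz -0.015 +-0.021 F [2.  0.1 2.9] yawstill 1.1602
```

Request:
{"op": "carry_out", "data": {
  "commands": [
    [0.6, [0, 0, 0], [0, 0, 0.08]],
    [0.6, [0, 0, 0], [0, 0, 0.08]]
  ]
}}

```text
time_s: 22.95
ee_pos: [0.5925, 0.0351, 0.1246]
eef_rot: [3.14, -0.0, 0.997]
force: [4.5, -2.2, 1.8]
grip_width: 0.0417
grip_force: 20.0
```

```bash
python3 one.py
```

```text
t23.1 yaw 0.997 moveMz 0.160 stillMz 0.012 +-0.033 F [ 5.  -2.1  2. ] yawstill 0.9999
```

Request:
{"op": "carry_out", "data": {
  "commands": [
    [0.6, [0, 0, 0], [0, 0, 0.08]],
    [0.6, [0, 0, 0], [0, 0, 0.08]]
  ]
}}

```text
time_s: 23.4
ee_pos: [0.5927, 0.0349, 0.1246]
eef_rot: [3.139, -0.001, 0.838]
force: [6.1, -3.4, 0.9]
grip_width: 0.0415
grip_force: 20.0
```

```bash
python3 one.py
```

```text
t23.6 yaw 0.838 moveMz 0.152 stillMz 0.013 +-0.034 F [ 6.3 -3.4  1.5] yawstill 0.8399
```

Request:
{"op": "carry_out", "data": {
  "commands": [
    [0.6, [0, 0, 0], [0, 0, 0.08]],
    [0.6, [0, 0, 0], [0, 0, 0.08]]
  ]
}}

```text
time_s: 23.85
ee_pos: [0.5928, 0.0348, 0.1246]
eef_rot: [3.139, -0.001, 0.678]
force: [7.5, -4.5, 1.1]
grip_width: 0.0417
grip_force: 20.0
```

```bash
python3 one.py
```

```text
t24.1 yaw 0.678 moveMz 0.197 stillMz 0.007 +-0.009 F [ 7.4 -4.1  0.7] yawstill 0.6798
```

Touch lies between yaw 1.96 and 1.72, about 1.88: the held-still moment steps there from a steady −0.08 up to about −0.03. The quarter turn therefore ends near yaw 0.35, so 0.31 rad more.

Request:
{"op": "carry_out", "data": {
  "commands": [
    [0.6, [0.3, 0.7, 0], [0, 0, 0.08]],
    [0.6, [0, 0, 0], [0, 0, 0.08]],
    [0.6, [0, 0, 0], [0, 0, 0.08]],
    [0.6, [0.1, 0.3, 0], [0, 0, 0.07]],
    [0.6, [0, 0, 0], [0, 0, 0]],
    [0.6, [0, 0, 0], [0, 0, 0]]
  ]
}}

```text
time_s: 24.8
ee_pos: [0.5931, 0.0344, 0.1246]
eef_rot: [3.14, -0.0, 0.37]
force: [1.8, -5.2, 5.0]
grip_width: 0.0412
grip_force: 20.0
```

```bash
python3 one.py
```

```text
t25.0 yaw 0.370 moveMz -0.055 stillMz 0.036 +-0.044 F [ 2.1 -5.3  4.9] yawstill 0.3702
```

Request:
{"op": "carry_out", "data": {
  "commands": [
    [0.4, [0, 0, 0], [0, 0, 0]],
    [0.2, [0, 0, 0], [0, 0, 0]],
    [0, [0, 0, 0], [0, 0, 0]],
    [0, [0, 0, 0], [0, 0, 0]],
    [0, [0, 0, -30], [0, 0, 0]],
    [0, [0, 0, -40], [0, 0, 0]],
    [0, [0, 0, -40], [0, 0, 0]],
    [0, [-50, 0, 0], [0, 0, 0]],
    [0, [-50, 0, 0], [0, 0, 0]],
    [0, [0, 0, 0], [0, 0, 0]]
  ]
}}

```text
time_s: 26.25
ee_pos: [0.4976, -0.0015, 0.2348]
eef_rot: [3.141, -0.0, 0.366]
force: [0.3, -0.0, 1.3]
grip_width: 0.0941
grip_force: 0.0
```

Request:
{"op": "carry_out", "data": {
  "commands": [
    [0, [-55, 0, 0], [0, 0, 0]],
    [0, [-55, 0, 0], [0, 0, 0]],
    [0, [0, 0, 0], [0, 0, 0]]
  ]
}}

```text
time_s: 26.62
ee_pos: [0.3958, -0.0409, 0.2349]
eef_rot: [3.141, -0.001, 0.366]
force: [-0.3, -0.9, 0.8]
grip_width: 0.0938
grip_force: 0.0
```

```bash
python3 - <<'E'
from h import *
c=ctrl.camera("top"); s=ctrl.camera("side"); w=ctrl.camera("wrist")
im=np.zeros((600,800,3),np.uint8)
im[:300,:500]=cv2.resize(c["img"][165:225,255:355],(500,300),interpolation=2)
im[:300,500:]=cv2.resize(s["img"][175:250,280:355],(300,300),interpolation=2)
im[300:,:480]=cv2.resize(w["img"],(480,300))
cv2.imwrite("pics/p4.png",cv2.convertScaleAbs(im,alpha=1.5))
for n in("top","wrist"): print([(round(d["score"],2),np.round(d["at"],4).tolist()) for d in ctrl.place_of("bone",n)][:5])
print(ctrl.get_obs()["ee_pos"])
E
```

```text
[(0.95, [0.7908, -0.0036, 0.0108]), (0.89, [0.7378, -0.2497, 0.0163]), (0.81, [0.5882, 0.03, 0.05]), (0.76, [0.7708, 0.2271, 0.0155]), (0.62, [0.3945, 0.033, 0.0084])]
[(0.95, [0.3984, 0.0315, 0.0073])]
[ 0.39775904 -0.04002384  0.2341298 ]
```

View pics/p4.png

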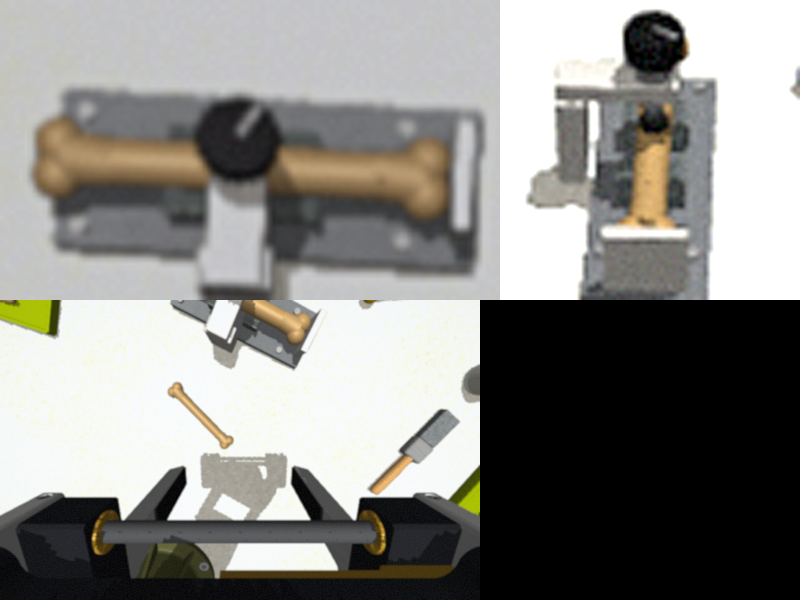

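The knob's bar points from (237,135) to (257,107), about 35° clockwise from straight up. That matches the commanded 3.71 rad, so the grip did not slip. The bone's end touches the stop at (450,180), the foot is on the bone, and the bystanders are where they were.

```bash
python3 -c "
from station import ctrl
print(ctrl.hand_in())"
```

```text
the job is handed in; nothing more can be done
None
```

I handed the job in: the bone is home against the stop and the knob was turned about 1.5 rad past touch, then let go. I judged touch from the rise in turning moment, good to about ±0.1 rad, so the foot force should be near 19 N; it was not measured directly, and the hand-in returned no verdict.

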